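# Aim the spring-loaded inspection mirror at the cross target

### The job

Wake the bench camera by pressing its foot switch pedal all the way down to the stop and letting it come up again. Then take the grip on top of the turning mirror and turn it until the cross-shaped target (not the disc or the square) appears in the middle of the mirror as the fixed camera sees it, and finish while still holding the mirror there, as it springs back when let go. Leave the loose objective and the loose black reflector cube where they stand.

Things in the scene. Friction and masses are not known exactly. Their poses are not given: they have to be found in the camera images.
- station: Fixed aluminium rail, 310 x 80 x 12 mm, with the turning mirror near one end and the camera near the other. Origin: worktop level, on the mirror's upright turning axis; y points along the rail from mirror to camera, z up. Its place and yaw vary.
- mirror: Mirror: 54 mm square, in a 64 mm black frame. Origin on its upright turning axis, 56 mm over the worktop; z up, x the normal out of the reflecting face, which lies within 1 mm of the axis, its middle 100 mm up. At its rest stop x is square to the rail; from there it turns up to 1.4 rad counter-clockwise from above (towards the camera). A spring (0.02 N m at rest, 0.09 at the far end) turns it back.
- mirror_grip (a point): Centre of the mirror's grip: an upright ribbed aluminium tab above the frame, on the turning axis: 36 mm along the mirror's y, 10 mm thick along its x, 137 to 173 mm above the worktop (a 12 mm thick neck below it; frame top at 132 mm). Same axes as the mirror, turns with it. Pinch it from above across the 10 mm.
- lens (a point): Front of the lens of the fixed bench camera: a grey box 48 x 62 x 48 mm on a post, centred 205 mm from the mirror's axis. It looks level along the rail straight at the middle of the mirror; this point lies 152 mm from the mirror's axis and 100 mm above the worktop. Same axes as the rail.
- line_of_sight (a point): Where the camera's central ray meets the mirror: on the turning axis, 100 mm above the worktop. Its x axis is the level direction in which the ray goes on after reflection, z is up; it turns by twice the mirror's turn. The camera sees in the middle of the mirror whatever stands on this x axis.
- cross_mark (a point): Centre of the front of the cross-shaped white target plate (a plus sign 56 mm across, arms 16 mm wide, 5 mm thick), 100 mm above the worktop on a thin post with a round foot, fixed. x points out of its back. It stands beyond the mirror in a row with two other white targets of like size, a disc and a square; which stands where changes.
- pedal (a joint): Angle of the foot switch's pedal, rad: 0 up (where its spring puts it), grows as it is pressed, 0.22 at its stop.
- pedal_press (a point): Where to press: on the upper face of the dark steel treadle (88 x 64 mm), on its middle line, 64 mm from its hinge, 46 mm above the worktop when up, 14 mm lower at the stop. The foot switch is a fixed flat box 106 x 84 mm; the treadle is hinged at its far end and slopes up towards the robot. Pushing straight down takes 3.5 N to start and 6.5 N at the stop.
- objective_mid (a point): Half-way up the loose microscope objective: a bystander, 29 mm across, 46 mm tall, standing upright.
- cube_mid (a point): Centre of the loose black reflector cube: a bystander, 42 x 36 x 36 mm.
Mind the look-alikes: they are no part of the job. What is shaped like the part that bears cross_mark but yellow is not meant.

How it is judged:
On the way, in this order (a step that is already met when the one before it is completed fails the run):
1. the pedal is pressed down to its stop (value of joint pedal above 0.195 rad), for 0.1 s.
2. the pedal is up again and the mirror is held so that the camera sees the cross in its middle (y of cross_mark in the frame of line_of_sight between -0.03 and 0.03 m and x of cross_mark in the frame of line_of_sight above 0.1 m and contact force between the fingers and mirror above 0.5 N and angular speed of mirror below 0.1 rad/s and value of joint pedal below 0.04 rad), for 0.5 s.
At the end, for the whole second after the job is handed in: The gripper holds the mirror (contact over 0.5 N) still (under 0.1 rad/s), the camera's reflected line of sight passes within 30 mm to either side of the centre of the cross, and the pedal is up (under 0.04 rad) (all of step 2); the arm keeps its last pose, push and grip.
It fails at once if the objective is displaced (over 30 mm) (distance of objective_mid from where it was at the start of the episode above 0.03 m).
It fails at once if the reflector cube is displaced (over 30 mm) (distance of cube_mid from where it was at the start of the episode above 0.03 m).
It also fails if it takes over 38 s, if anything falls off the work surface, if the arm or the gripper's body presses on something with over 40 N, if the wrist force passes 120 N, or if a joint passes its speed limit or range.

### The arm

A 7-joint arm with a two-finger parallel gripper is mounted at the origin on a cart in front of the work surface, level with it; the furniture and walls round the work are solid. World frame = base frame: x ahead of the robot, y to its left, z up, the work surface at z = 0. Lengths are in m, angles in rad, forces in N, time in s.
With the tool pointing down it reaches from about 0.425 to 0.925 m from the base axis. Payload 6.8 kg.
Tool frame: the origin (TCP) lies at the very end of the fingers, on their centre line; the grasp point (between the pads) lies behind it (hold_point_z is the z of the grasp point in the tool frame, in m); z points along the fingers, y is the line along which they close (so a half turn about z gives the same grasp; the last joint's range is limited). The gripper opens to 85 mm and grips with 20 to 120 N. Pads are 22 mm wide; open, the fingers measure 114 mm over their backs; the gripper's body (76 mm by 85 mm) begins 54 mm behind the grasp point. The pads swing forward as they close: fully open they stand 13 mm farther back than shut.
Start: joints at [1.164, 0.477, 0.022, 1.555, -0.011, 1.109, -0.083], TCP at [0.199, -0.645, 0.231] pointing down, gripper open.
Joint ranges: [-2.96, 2.96], [-0.34, 2.1], [-1.41, 1.46], [0.24, 2.44], [-1.37, 4.51], [0.17, 1.92], [-2.96, 2.96]. Speed limits (rad/s): [2.39, 2.39, 3.14, 3.14, 3.14, 3.14, 3.14].

### API

Orientations are given as a unit quaternion [x, y, z, w].
In Python, from cell import get_obs, snapshot, camera_model, close_job, hold_point_z gives the robot as it stands. The module is installed in compiled form; this text tells all that it offers.
- The arm moves only by the shell command python3 -m inch 'ROWS' [OPENING] [FORCE]. ROWS is a JSON object of lists of equal length, an entry for each row: "offset": the shift along the world's x, y, z in m, a list of three; "twist": the turn, a rotation vector about the world's x, y, z in degrees, a list of three. A call has 1 to 10 rows; each row shifts and turns the commanded pose from where the row before left it; what a row does not reach is not made up. A row lasts 1/8 s, in which the tool goes at most 62.5 mm and 10.7 degrees, less where a joint would pass 70% of its speed; a pose out of reach is approached as far as the arm can. A call is refused whole if a number of a shift passes 0.0625 or a number of a turn 10.7, either way. A call with a gripper value outside its range is refused whole. OPENING is the closure, from 0 (fully open) to 1 (shut), set as the call begins (- or left out, the last holds). The fingers move at their own pace and stop on an object; FORCE is the grip in N (left out, the last holds). Time passes only in rows, so rows that do not move let the fingers close. It gives the time, the measured TCP pose, the force, the opening and the grip force at its end, in the units of the state.
- get_obs(): the state, without advancing time (a new reading comes with each control period).
- snapshot(name): name is "scene" or "top"; returns the picture (480x640x3 uint8, red, green, blue); there is no depth.
- camera_model(name): a dict with "vertical_fov" (degrees; the focal length in pixels is half the picture's height over the tangent of half this angle, whatever the lens; pixels are square), "cx", "cy" (the principal point, pixels), "extrinsics" (4x4, takes a point from world to camera coordinates). Camera axes: x right, y up, looking along -z (the intrinsics and any distortion apply to the point x, -y, -z); pixel columns grow to the right and rows downward; lengths in m; the calibration is good to about 2 mm. A picture is of the moment at which its call begins. camera_model takes no time and is no camera call.
- close_job(): hands the job in; it is judged then, once.
The state is a dict: "time_s": time; "joint_positions": joint angles; "qd": joint speeds; "effort": joint torques, N m; "tool_pos": TCP position; "eef_rot": TCP orientation; "ft_force": force on the tool from outside, world axes, zero at the start; "wrist_torque": the same for the moment, N m; "width": opening from 0.0 (shut) to 1.0 (fully open); "gripper_force": force on a finger pad.
Only numpy, scipy, OpenCV 4.12 (cv2) and the standard library are available. Lean on these libraries where they do the work, as an engineer would, in place of code of your own. Each camera call takes 0.05 s, during which the arm holds its last target. There are 200 camera calls.

## Working session

There is one attempt and no reset: what is moved stays moved. The work goes in short steps, Python scripts to look and compute and a shell command to move; the robot and the scene stay as the last step left them, time stands still between calls to the robot, and variables do not carry over. Pictures are saved under pics/ and viewed, at most 10 in all, crops included, and the job is handed in when it is done.

```bash
mkdir -p pics; python3 - <<'E'
from cell import *
import cv2,numpy as np
for n in("scene","top"):
    im=snapshot(n); cv2.imwrite(f"pics/{n}0.png",im[:,:,::-1]); m=camera_model(n); print(n,{k:(np.round(v,4).tolist()) if not isinstance(v,str) else v for k,v in m.items()})
print(get_obs(), hold_point_z() if callable(hold_point_z) else hold_point_z)
E
```

```text
scene {'vertical_fov': 42.4537, 'cx': 324.5153, 'cy': 242.7832, 'extrinsics': [[0.646, -0.7631, -0.0163, -0.4273], [0.3804, 0.3034, 0.8737, -0.2944], [-0.6618, -0.5706, 0.4862, -0.737], [0.0, 0.0, 0.0, 1.0]]}
top {'vertical_fov': 46.5059, 'cx': 330.496, 'cy': 233.1288, 'extrinsics': [[-0.0255, -0.9997, -0.0032, -0.036], [0.9913, -0.0257, 0.1291, -0.5709], [-0.1291, 0.0001, 0.9916, -1.0321], [0.0, 0.0, 0.0, 1.0]]}
{'time_s': 0.1, 'joint_positions': array([ 1.16388347,  0.47776925,  0.02237106,  1.55633613, -0.01152673,
        1.10929355, -0.08313288]), 'qd': array([-0.00065633, -0.00249173,  0.00119874, -0.00305537,  0.0004637 ,
        0.00139267, -0.00081637]), 'effort': array([ 4.96545166e-03, -5.97758067e+01,  1.61383510e+00, -2.81954831e+01,
        1.28048536e-02,  4.99998248e-03,  2.06735365e-05]), 'tool_pos': array([ 0.19853585, -0.64459078,  0.23039568]), 'eef_rot': array([ 9.88862967e-01,  1.48826505e-01, -1.80319317e-04, -8.19338352e-04]), 'ft_force': array([-0.05887178, -0.34468749,  0.07529875]), 'wrist_torque': array([ 0.00242298, -0.02366565,  0.04232583]), 'gripper_force': 0.0, 'width': 1.001588848470929} -0.0187
```

View pics/scene0.png

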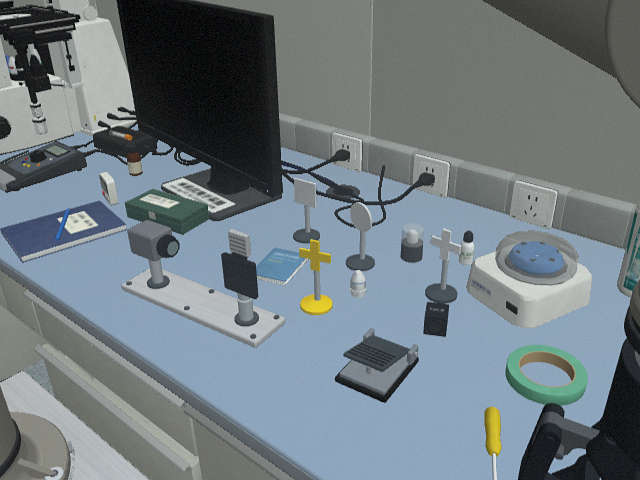

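View pics/top0.png

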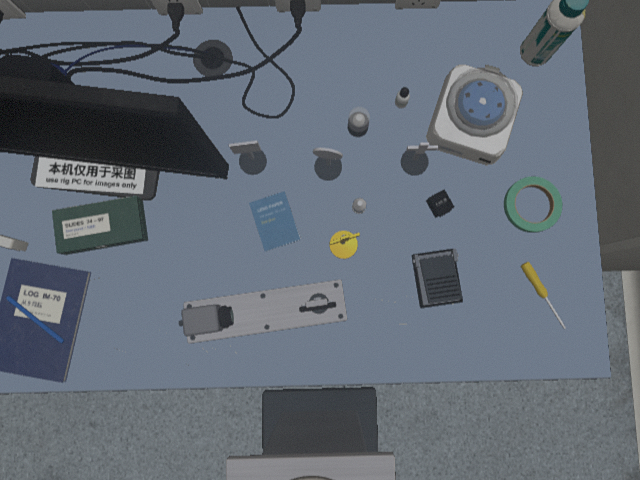

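Candidates for cross_mark: the white cross (scene 446,247; top 422,147), the yellow cross (scene 316,256; top 344,240, a decoy), the disc (scene 361,216) and the square (scene 305,193). I choose the white cross and check it in a close crop.

```bash
python3 - <<'E'
import cv2,numpy as np
s=cv2.imread("pics/scene0.png");t=cv2.imread("pics/top0.png")
def c(im,x,y,w,h,k): return cv2.resize(im[y:y+h,x:x+w],None,fx=k,fy=k,interpolation=cv2.INTER_CUBIC)
o=np.zeros((600,800,3),np.uint8)
a=c(t,175,275,180,75,4);o[:300,:720]=a              # rail top
b=c(t,395,135,50,35,4);o[300:440,:200]=b            # cross top
d=c(t,405,240,65,75,4);o[300:600,210:470]=d          # pedal top
e=c(s,420,220,50,85,3);o[300:555,480:630]=e         # cross scene
f=c(s,215,225,55,98,3);o[300:594,632:797]=f
cv2.imwrite("pics/c1.png",o)
E
```

```text
(no output)
```

View pics/c1.png

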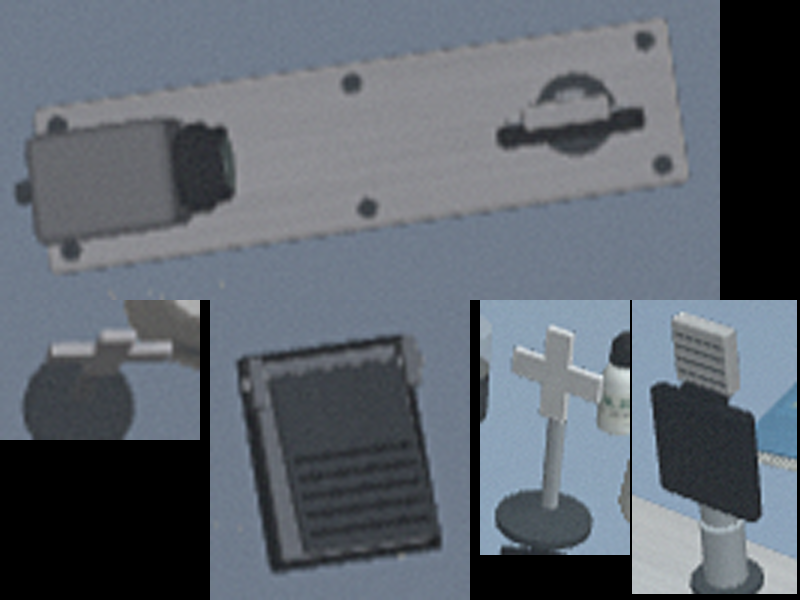

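The crop confirms the chosen white plus-shaped plate: centre at scene (445,244), top (423,147). In the top view the mirror foot is at (319,303), and the treadle runs from (437,256) to (445,301).

```bash
cat > h.py <<'E'
import numpy as np
from cell import camera_model
def ray(n,u,v):
    m=camera_model(n);E=np.array(m["extrinsics"]);f=240/np.tan(np.radians(m["vertical_fov"])/2)
    d=E[:3,:3].T@np.array([(u-m["cx"])/f,-(v-m["cy"])/f,-1]);return -E[:3,:3].T@E[:3,3],d
def onz(n,u,v,z):
    o,d=ray(n,u,v);return o+d*(z-o[2])/d[2]
def tri(a,b):
    A=[];y=[]
    for n,u,v in(a,b):
        o,d=ray(n,u,v);d=d/np.linalg.norm(d);P=np.eye(3)-np.outer(d,d);A.append(P);y.append(P@o)
    return np.linalg.lstsq(np.vstack(A),np.hstack(y),rcond=None)[0]
E
python3 - <<'E'
from h import *
np.set_printoptions(precision=4,suppress=True)
print("cam",ray("top",0,0)[0],ray("scene",0,0)[0])
c=[onz("top",*p,.012) for p in((183.7,301.8),(341.3,279.5),(347,320.2),(188.7,343))]
print(c,[np.linalg.norm(c[i]-c[i-1]) for i in range(4)])
yv=(c[0]+c[3]-c[1]-c[2])/2; yaw=np.arctan2(-yv[0],yv[1]);print("yaw deg",np.degrees(yaw))
ax=onz("top",318.7,303.3,.015);print("axis foot",ax,"frame top",onz("top",175+571/4,275+126/4,.132),"grip tri",tri(("scene",215+(706-632)/3,225+(355-300)/3),("top",175+568/4,275+115/4)))
cr=tri(("scene",445.3,244.3),("top",423,147));ft=onz("scene",441,292.7,.004);ft2=onz("top",414.5,161.5,.004)
print("cross",cr,onz("scene",445.3,244.3,.1),onz("top",423,147,.108),"feet",ft,ft2)
for X in(cr,ft,ft2):
    a=np.arctan2(*(X-ax)[1::-1])-yaw;th=(a+np.pi/2)/2;print("theta",th,np.degrees(th),np.hypot(*(X-ax)[:2]))
h=onz("top",436.8,255.8,.032);n=onz("top",445.3,301.3,.051);print("treadle",h,n,np.linalg.norm(h-n),"press",h+(n-h)*64/88)
b=[onz("top",*p,.01) for p in((412.5,254.5),(453.5,249.5),(462.5,302),(420.8,307.5))];print("box",sum(b)/4,[np.linalg.norm(b[i]-b[i-1]) for i in range(4)])
for k,s in(("obj",(359,205)),("cube",(440,203)),("obj2",(358,122))):print(k,onz("top",*s,.04))
E
```

```text
cam [ 0.4317 -0.0506  1.097 ] [-0.0997 -0.6573  0.6087]
[array([0.4468, 0.2359, 0.012 ]), array([ 0.4819, -0.0693,  0.012 ]), array([ 0.4037, -0.0781,  0.012 ]), array([0.3683, 0.2257, 0.012 ])] [np.float64(0.07912162998615327), np.float64(0.3072267587290982), np.float64(0.07869309547040859), np.float64(0.305798736927229)]
yaw deg 6.6009293130854525
axis foot [ 0.4372 -0.0246  0.015 ] frame top [ 0.4312 -0.0256  0.132 ] grip tri [ 0.4361 -0.0253  0.155 ]
cross [ 0.7154 -0.2233  0.1006] [ 0.7148 -0.222   0.1   ] [ 0.7143 -0.2232  0.108 ] feet [ 0.7133 -0.2229  0.004 ] [ 0.7145 -0.2229  0.004 ]
theta 0.41767375308476 23.930943265146 0.34181296516065185
theta 0.41632739517784273 23.85380263936557 0.33992604472350435
theta 0.41741043331555777 23.91585615370835 0.3409018897858743
treadle [ 0.5215 -0.2527  0.032 ] [ 0.4347 -0.2607  0.051 ] 0.0891318181751139 press [ 0.4584 -0.2585  0.0458]
box [ 0.4797 -0.2557  0.01  ] [np.float64(0.10350616573250668), np.float64(0.08084443529742266), np.float64(0.1028253235670747), np.float64(0.08134768024463067)]
obj [ 0.6224 -0.1068  0.04  ]
cube [ 0.6223 -0.2625  0.04  ]
obj2 [ 0.7874 -0.1102  0.04  ]
```

```bash
python3 -m inch '{"offset":[[0.026,0.0386,0],[0.026,0.0386,0],[0.026,0.0386,0],[0.026,0.0386,0],[0.026,0.0386,0],[0.026,0.0386,0],[0.026,0.0386,0],[0.026,0.0386,0],[0.026,0.0386,0],[0.026,0.0386,0]],"twist":[[0,0,5],[0,0,5],[0,0,5],[0,0,5],[0,0,5],[0,0,5],[0,0,5],[0,0,5],[0,0,5],[0,0,5]]}' 1 30
```

```text
time_s: 1.35
tool_pos: [0.4591, -0.2578, 0.2311]
eef_rot: [0.833, 0.554, -0.0, -0.0]
ft_force: [-0.5, 0.0, -0.0]
width: 0.001
gripper_force: 0.0
```

```bash
python3 -m inch '{"offset":[[0,0,-0.043],[0,0,-0.043],[0,0,-0.043],[0,0,-0.043],[0,0,-0.008],[0,0,-0.007],[0,0,-0.004],[0,0,0]],"twist":[[0,0,0],[0,0,0],[0,0,0],[0,0,0],[0,0,0],[0,0,0],[0,0,0],[0,0,0]]}'
python3 -c "
from cell import *;import cv2
cv2.imwrite('pics/p1.png',cv2.resize(snapshot('scene')[220:420,230:470,::-1],None,fx=3,fy=3))"
```

```text
time_s: 2.35
tool_pos: [0.4594, -0.2596, 0.0414]
eef_rot: [0.833, 0.553, 0.0, 0.001]
ft_force: [-1.2, -0.5, 4.2]
width: 0.0
gripper_force: 1.9
```

View pics/p1.png

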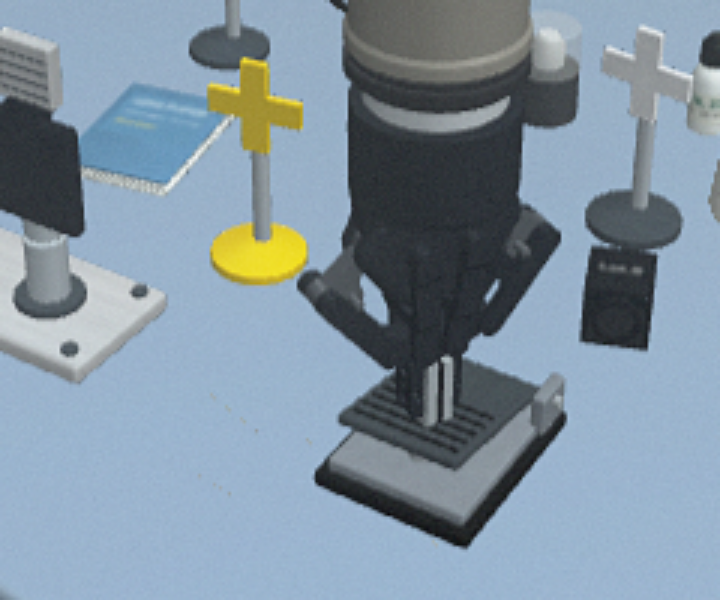

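The shut fingers (crop 435,415) rest in the middle of the treadle, and contact has just been made at 4 N. I'll press on down.

```bash
python3 -m inch '{"offset":[[0,0,-0.004],[0,0,-0.003],[0,0,-0.003],[0,0,-0.002],[0,0,0],[0,0,0]],"twist":[[0,0,0],[0,0,0],[0,0,0],[0,0,0],[0,0,0],[0,0,0]]}'
```

```text
time_s: 3.15
tool_pos: [0.4584, -0.2599, 0.0317]
eef_rot: [0.833, 0.553, -0.001, 0.001]
ft_force: [-11.9, 2.9, 37.7]
width: 0.002
gripper_force: 18.6
```

```bash
python3 -m inch '{"offset":[[0,0,0],[0,0,0.04],[0,0,0.055],[0,0,0.055],[0,0,0.045],[0,0,0]],"twist":[[0,0,0],[0,0,0],[0,0,0],[0,0,0],[0,0,0],[0,0,0]]}'
python3 -m inch '{"offset":[[-0.003,0.034,0],[-0.003,0.034,0],[-0.003,0.034,0],[-0.003,0.034,0],[-0.003,0.034,0],[-0.003,0.034,0],[-0.003,0.030,0],[0,0,0]],"twist":[[0,0,4],[0,0,4],[0,0,4],[0,0,4],[0,0,4],[0,0,4],[0,0,5.5],[0,0,0]]}' 0 30
python3 -c "
from cell import *;import cv2,numpy as np
a=cv2.resize(snapshot('scene')[150:350,190:390,::-1],None,fx=2,fy=2);b=cv2.resize(snapshot('top')[220:420,220:420,::-1],None,fx=2,fy=2)
cv2.imwrite('pics/g1.png',np.hstack([a,b]))"
```

```text
time_s: 3.9
tool_pos: [0.4613, -0.2602, 0.2277]
eef_rot: [0.833, 0.553, 0.002, 0.004]
ft_force: [-0.3, -0.8, -0.1]
width: -0.002
gripper_force: 0.0
time_s: 4.9
tool_pos: [0.4375, -0.022, 0.2235]
eef_rot: [0.662, 0.749, 0.0, 0.0]
ft_force: [-0.3, -1.0, -0.3]
width: 1.004
gripper_force: 0.0
```

View pics/g1.png

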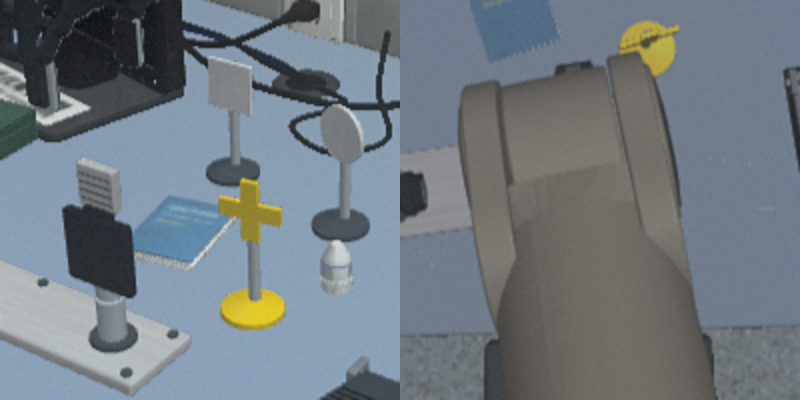

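The open fingers straddle the grip (crop 98,185), with fingertips at crop (40,90) and (140,45). I'll descend and pinch.

```bash
python3 -m inch '{"offset":[[-0.001,-0.002,-0.03],[0,0,-0.03],[0,0,-0.0135],[0,0,-0.01],[0,0,0]],"twist":[[0,0,0],[0,0,0],[0,0,0],[0,0,0],[0,0,0]]}'
python3 -m inch '{"offset":[[0,0,0],[0,0,0],[0,0,0],[0,0,0],[0,0,0],[0,0,0],[0,0,0],[0,0,0]],"twist":[[0,0,0],[0,0,0],[0,0,0],[0,0,0],[0,0,0],[0,0,0],[0,0,0],[0,0,0]]}' 1 30
python3 -c "
from cell import *;import cv2,numpy as np
cv2.imwrite('pics/g2.png',cv2.resize(snapshot('scene')[150:350,150:390,::-1],None,fx=3,fy=3))"
```

```text
time_s: 5.62
tool_pos: [0.4368, -0.0273, 0.1397]
eef_rot: [0.665, 0.747, -0.0, -0.0]
ft_force: [-0.0, 0.9, -0.5]
width: 0.999
gripper_force: 0.0
time_s: 6.62
tool_pos: [0.4372, -0.0271, 0.1401]
eef_rot: [0.665, 0.747, 0.0, 0.0]
ft_force: [2.2, -0.9, 2.7]
width: 0.11
gripper_force: 34.7
```

View pics/g2.png

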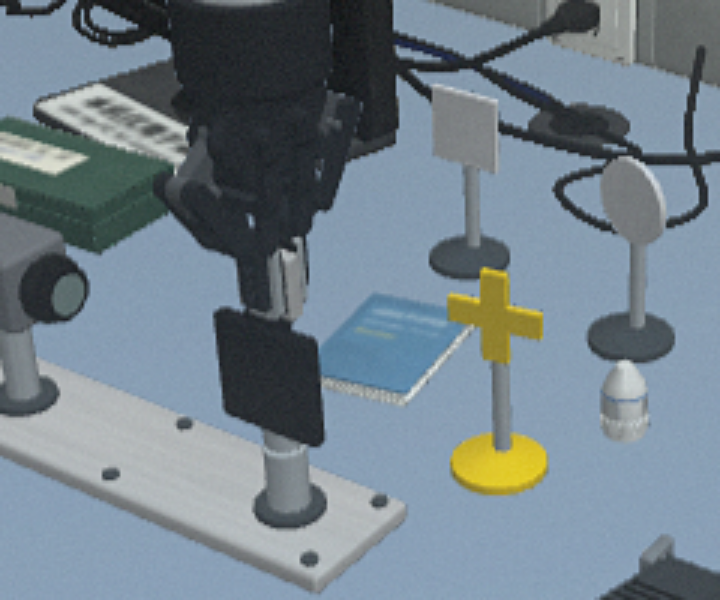

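The grip tab is pinched (crop 288,285), opening about 10 mm. Now turn it 24° counter-clockwise.

```bash
python3 -m inch '{"offset":[[0,0,0],[0,0,0],[0,0,0],[0,0,0],[0,0,0],[0,0,0],[0,0,0],[0,0,0],[0,0,0],[0,0,0]],"twist":[[0,0,3],[0,0,3],[0,0,3],[0,0,3],[0,0,3],[0,0,3],[0,0,3],[0,0,3],[0,0,0],[0,0,0]]}' 1 45
python3 - <<'E'
from cell import *
import cv2,numpy as np
from h import *
a=cv2.resize(snapshot('scene')[200:350,200:290,::-1],None,fx=4,fy=4)
cv2.imwrite('pics/g3.png',a)
q=get_obs()["eef_rot"];print(2*np.degrees(np.arctan2(q[1],q[0]))-90)
E
```

```text
time_s: 7.92
tool_pos: [0.4387, -0.0266, 0.1401]
eef_rot: [0.495, 0.869, 0.002, 0.001]
ft_force: [7.8, 0.9, -4.0]
width: 0.108
gripper_force: 44.7
30.629659976016214
```

View pics/g3.png

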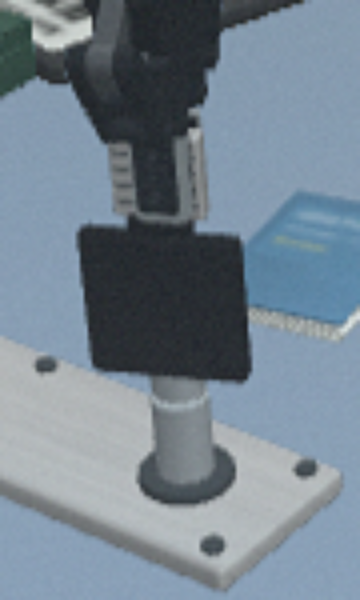

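The mirror frame has turned with the tab: top edge from crop (80,227) to (245,238), bottom edge from (95,370) to (250,380). I'll check its angle.

```bash
python3 - <<'E'
from h import *
for z,l,r in((.132,(80,227),(245,238)),(.068,(95,370),(250,380))):
    a=onz("scene",200+l[0]/4,200+l[1]/4,z);b=onz("scene",200+r[0]/4,200+r[1]/4,z);d=a-b;print(a,b,np.linalg.norm(d),"mirror yaw",np.degrees(np.arctan2(-d[0],d[1])))
from cell import get_obs;o=get_obs();print(o["gripper_force"],abs(o["qd"]).max())
E
```

```text
[ 0.41545537 -0.00106426  0.132     ] [ 0.44927535 -0.05653787  0.132     ] 0.06497008588136637 mirror yaw 31.368945925505724
[ 0.41354045 -0.00266856  0.068     ] [ 0.44708823 -0.05553191  0.068     ] 0.06260981019920786 mirror yaw 32.39974967038581
44.73451852798462 0.0009567818120449251
```

```bash
python3 -m inch '{"offset":[[0,0,0],[0,0,0],[0,0,0],[0,0,0],[0,0,0],[0,0,0],[0,0,0],[0,0,0]],"twist":[[0,0,-0.4],[0,0,0],[0,0,0],[0,0,0],[0,0,0],[0,0,0],[0,0,0],[0,0,0]]}' && python3 -c "
from cell import *
print(close_job())"
```

```text
time_s: 8.98
tool_pos: [0.4386, -0.0266, 0.1401]
eef_rot: [0.498, 0.867, 0.002, 0.001]
ft_force: [7.8, 1.9, -3.7]
width: 0.108
gripper_force: 44.7
the job is handed in; nothing more can be done
None
```

I pressed the pedal hard against its stop (38 N) and released it, then turned the mirror about 24° to aim at the white cross, and handed the job in at about 9 s still holding it; the hand-in gave no verdict, and I didn't look through the bench camera or recheck the pedal, objective or cube.

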